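# Torque the sprocket nut of a chimney-cake oven's spit drive

### The arm

A 6-joint arm with a two-finger parallel gripper is mounted at the origin on the work surface. World frame = base frame: x ahead of the robot, y to its left, z up, the work surface at z = 0. Lengths are in m, angles in degrees, forces in N, time in s.
With the tool pointing down it reaches from about 0.35 to 0.875 m from the base axis. Payload 4.2 kg.
Tool frame: the origin (TCP) lies at the centre of the arm's flange, where the gripper is bolted on; the fingertips stand 182 mm ahead of it and the grasp point (between the pads) lies 164 mm ahead of it (r.nose_length is the distance from the TCP to the fingertips, in m); z points along the fingers, y is the line along which they close (so a half turn about z gives the same grasp; the last joint's range is limited). The gripper opens to 87 mm and grips with 3 to 60 N. Pads are 19 mm wide; open, the fingers measure 117 mm over their backs; the gripper's body (75 mm by 190 mm) begins 51 mm behind the grasp point.
Start: joints at [84.546, 22.042, 0.453, 0, -68.411, -14.817], TCP at [0.217, 0.586, 0.405] pointing down, gripper open.
Joint ranges: [-179.83, 179.83], [-69.29, 118.12], [-61.27, 80.66], [-181.25, 117.63], [-171.15, -9.14], [-177.46, 177.46]. Speed limits (degrees/s): [159.86, 159.86, 180, 180, 180, 180].

### API

Orientations are given as a 3x3 rotation matrix whose columns are the frame's x, y, z axes.
In Python, from station import r, vision gives the robot as it stands. The module is installed in compiled form; this text tells all that it offers.
- The arm moves only by the shell command python3 -m creep 'ROWS'. ROWS is JSON, a list of rows, each a list of 7 numbers: the opening, from -1 (shut) to 1 (fully open), then the shift along the tool's x, y, z in mm, then the turn, a rotation vector about the tool's x, y, z in degrees. A call has 1 to 8 rows; each row is the pose to reach, as a shift and turn from the pose commanded when the call began, along the tool's axes at that moment; what a row does not reach only later rows make up. A row lasts 1/12 s, in which the tool goes at most 41.7 mm and 7.16 degrees, less where a joint would pass 70% of its speed; a pose out of reach is approached as far as the arm can. A call with a gripper value outside its range is refused whole. The fingers move at their own pace and stop on an object; the grip force is fixed at half the most. Time passes only in rows, so rows that repeat a pose let the fingers close. It gives the time, the measured TCP pose, the force, the opening and the grip force at its end, in the units of the state.
- r.sense(): the state, without advancing time (a new reading comes with each control period).
- vision.capture(name): name is "scene" or "top" or "wrist"; returns (picture, depth): 420x560x3 uint8, red, green, blue; 420x560 float32, m along the optical axis (not along the pixel's ray), 0 where there is no reading.
- vision.camera_model(name): a dict with "vertical_fov" (degrees; the focal length in pixels is half the picture's height over the tangent of half this angle, whatever the lens; pixels are square), "cx", "cy" (the principal point, pixels), "extrinsics" (4x4, takes a point from camera to world coordinates); the wrist camera has in their place "mount" (4x4, takes a point from camera to tool coordinates, whose origin is the TCP and whose axes are the flange's). Camera axes: x right, y down, z forward; pixel columns grow to the right and rows downward; lengths in m; the calibration is good to about 2 mm. The wrist camera is an equidistant fisheye: a pixel r from the principal point sees the ray r / f radians off the axis. A picture is of the moment at which its call begins: read the wrist's pose just before it. camera_model takes no time and is no camera call.
- r.finish_job(): hands the job in; it is judged then, once.
Trained networks look in the newest picture that a camera, given by its name, has taken for a name from the list of things; names that differ only in an ending like _2 or _b are one class to them, and where a whole thing is asked for, a point or a joint stands for the part that bears it (a point fixed in the world has none). Each returns a list of dicts, best first, with "conf" (0 to 1); they miss things now and then, are a little off and sometimes report something else, mostly with a low value. They report only what shows in the picture. A call takes as long as a camera call.
- vision.find_in(camera, thing): "uv" ([column, row] in pixels, amid what is visible of it).
- vision.cut_out(camera, thing): "region" (420x560 bool, what is visible of it) and "uv" ([column, row] in pixels, amid what is visible of it).
The state is a dict: "time_s": time; "joints": joint angles; "joint_velocities": joint speeds; "effort": joint torques, N m; "tcp_pos": TCP position; "ee_rot": TCP orientation; "wrist_force": force on the tool from outside, world axes, zero at the start; "moment": the same for the moment, N m; "gripper_width": opening from 0.0 (shut) to 1.0 (fully open); "gripper_force": force on a finger pad.
Only numpy, scipy, OpenCV 4.12 (cv2) and the standard library are available. Lean on these libraries where they do the work, as an engineer would, in place of code of your own. Each camera call takes 0.05 s, during which the arm holds its last target. There are 200 camera calls.

### The job

The new plastic sprocket on the oven's spit drive is held by a brass hub nut that is only finger-tight. Take the click wrench from its case, seat its socket fully down on the nut and turn it clockwise until the wrench trips - its handle gives way at the joint behind the head; stop there, since pushing the handle on to the end of its give would crack the sprocket. Then lift the wrench off without slackening the nut again, lay it back in its case the way it lay, socket down in the round well and handle down in the saddle, let go of it without dropping it, and leave the other things on the bench alone.

Things in the scene. Friction and masses are not known exactly. Their poses are not given: they have to be found in the camera images.
- nut_top (a point): Centre of the top of the brass hexagon nut, 115 mm above the bench, on the drive's vertical shaft. Nut 36 mm across flats, 18 mm high; its top 5 mm is a cone narrowing to 29 mm, the 13 mm below is full hexagon. z up; x points at the middle of a flat and turns with the nut. It tightens clockwise seen from above, by an unknown 10 to 50 degrees (running torque 0.3 N m), then is solid.
- drive: The spit drive, fixed to the bench. Origin on the bench under the nut's axis; +x runs along the motor, z up. Blue gearbox about 96 x 92 mm under the shaft, grey motor along +x to 207 mm, 90 mm high (terminal box 97 mm), plate 130 mm wide. White sprocket 118 mm over the teeth, top 94.5 mm up; 56 mm washer, top 97 mm up, under the nut. Nothing of it but the nut rises above 97 mm.
- socket_mouth (a point): Centre of the mouth (underside) of the wrench's socket. x points away from the handle and at the middle of a flat, z up. Socket 51 mm outside, hexagon hole 37.5 mm across flats, 16 mm deep, so it goes on in six yaws 60 degrees apart, with 4 degrees of play either way; fully seated, the mouth lies 16 mm below the nut's top. Round head over it, to 55 mm above the mouth. Belongs to the head, not the handle.
- wrench_grip (a point): Balance point of the click wrench (0.45 kg), at the centre of its flat-sided steel tube, 18 mm wide, 24 mm high, 110 mm behind the socket's axis and 40 mm above the socket's mouth. x points along the handle to the head, z up. Bare tube from 45 mm to 170 mm behind the socket's axis; then the red grip, 26 mm wide, 30 mm high, to 281 mm; knob to 293 mm.
- case_rest (a point): Where wrench_grip lies when the wrench is home in its open case, 46 mm above the bench; x points to the socket end, z up. Black case fixed to the bench, 360 x 100 mm, rim 15 mm high, floor 6 mm. Orange round well for the socket 110 mm along +x, 57 mm wide inside at the floor and 63 at its rim, 20 mm up; orange saddle at 130 mm along -x, bed 31 mm up, cheeks 34 mm apart at the bed, 43 at their tops, 49 mm up.
- guard: Bystander: the chain guard taken off the drive, a red sheet-metal cover 170 x 130 x 50 mm with slots, open below.
- dish: Bystander: a terracotta bowl, 84 mm wide, 35 mm high.
- spare_sprocket: Bystander: a spare white plastic sprocket lying flat, 85 mm over the teeth, 9 mm thick.
- spanner: Bystander: a steel open-ended spanner, 170 mm long, lying flat.
- oil: Bystander: a white bottle of oil with an orange cap, 56 mm wide, 130 mm high, standing.
- wrench: Head of the click wrench (origin and axes of socket_mouth). The handle folds against it about an upright pin 36 mm behind the socket's axis, clockwise only. A sprung trip keeps it straight; it gives at 0.75 N m about the pin (10 N across the tube at wrench_grip), stiffening to 0.93 N m at 0.15 rad. Tripped above 0.06 rad; 0.22 is too far, 0.26 its end. It springs straight again unloaded.

How it is judged (in metres and radians):
On the way, in this order (a step that is already met when the one before it is completed fails the run):
1. the socket is fully down on the nut (its mouth 9 mm or more below the nut's top, within 4 mm of its axis) (horizontal distance between socket_mouth and nut_top below 0.004 m and z of socket_mouth in the frame of nut_top below -0.009 m), for 0.1 s.
2. with the socket still on the nut, the wrench trips (handle folded past 0.06 rad against the head) (all of step 1 and angle between the x axis of wrench_grip and the x axis of socket_mouth, either way round above 0.06 rad), for 0.1 s.
At the end, for the whole second after the job is handed in: The wrench lies at rest, straight and let go in its case: balance point within 10 mm sideways and 5 mm in height of home, socket in the well (within 10 mm of the centre line). The nut is still tight (turned back by no more than 5 degrees: its x axis over 0.8 rad from the drive's) (x of wrench_grip in the frame of case_rest between -0.01 and 0.01 m and y of wrench_grip in the frame of case_rest between -0.01 and 0.01 m and z of wrench_grip in the frame of case_rest between -0.005 and 0.005 m and y of socket_mouth in the frame of case_rest between -0.01 and 0.01 m and x of socket_mouth in the frame of case_rest above 0.09 m and z of socket_mouth in the frame of case_rest below -0.035 m and angle between the x axis of wrench_grip and the x axis of socket_mouth, either way round below 0.04 rad and angle between the x axis of nut_top and the x axis of drive, either way round above 0.8 rad and linear speed of wrench below 0.02 m/s); the robot touches nothing.
It fails at once if the nut is over-tightened: the handle is pushed past 0.22 rad against the head, to the end of its give (angle between the x axis of wrench_grip and the x axis of socket_mouth, either way round above 0.22 rad).
It fails at once if the wrench is dropped (moving faster than 0.4 m/s with no finger on it) (linear speed of wrench above 0.4 m/s and contact force between the fingers and wrench below 0.1 N).
It fails at once if a bystander is shifted by more than 30 mm (distance of any of guard, dish, spare_sprocket, spanner, oil from where it was at the start of the episode above 0.03 m).
It also fails if it takes over 72 s, if anything falls off the work surface, if the arm or the gripper's body presses on something with over 40 N, if the wrist force passes 120 N, or if a joint passes its speed limit or range.

## Working session

There is one attempt and no reset: what is moved stays moved. The work goes in short steps, Python scripts to look and compute and a shell command to move; the robot and the scene stay as the last step left them, time stands still between calls to the robot, and variables do not carry over. Pictures are saved under pics/ and viewed, at most 10 in all, crops included, and the job is handed in when it is done.

```bash
mkdir -p pics; cat > h.py <<'E'
import numpy as np, cv2
from station import r, vision
def snap(c,name=None):
    s=r.sense(); p,d=vision.capture(c); m=vision.camera_model(c)
    if name: cv2.imwrite(f'pics/{name}.png',p[:,:,::-1])
    return p,d,m,s
def pts(uv,z,m,s=None):
    uv=np.atleast_2d(np.asarray(uv,float)); z=np.atleast_1d(z)
    f=210/np.tan(np.radians(m['vertical_fov'])/2)
    x=(uv-[m['cx'],m['cy']])/f
    if 'mount' in m:
        rr=np.linalg.norm(x,axis=1)+1e-9; x=x*(np.tan(rr)/rr)[:,None]
        T=np.eye(4);T[:3,:3]=s['ee_rot'];T[:3,3]=s['tcp_pos'];T=T@m['mount']
    else: T=m['extrinsics']
    P=np.c_[x*z[:,None],z]
    return P@T[:3,:3].T+T[:3,3]
def cloud(region,d,m,s=None):
    v,u=np.nonzero(region&(d>0)); return pts(np.c_[u,v],d[v,u],m,s)
E
python3 - <<'E'
from h import *
np.set_printoptions(precision=4,suppress=True)
s=r.sense();print(s['time_s'],s['tcp_pos'],s['ee_rot'],s['gripper_width'])
P={}
for c in('top','scene'):
    p,d,m,s=snap(c,c+'0')
    for t in['nut_top','drive','wrench','wrench_grip','socket_mouth','case_rest','guard','dish','spare_sprocket','spanner','oil']:
        L=vision.cut_out(c,t)
        for o in L[:1]:
            C=cloud(o['region'],d,m); print(c,t,round(o['conf'],2),np.round(o['uv']),len(C), np.median(C,0) if len(C) else '', C.min(0) if len(C) else '',C.max(0) if len(C) else '')
E
```

```text
0.0 [0.2164 0.5861 0.4037] [[ 0.938  -0.3466 -0.0007]
 [-0.3466 -0.938  -0.0021]
 [ 0.0001  0.0022 -1.    ]] 0.9946657820416697
top nut_top 0.53 [352. 231.] 176 [ 0.5209 -0.1472  0.1154] [ 0.5048 -0.1644  0.101 ] [ 0.5391 -0.131   0.1216]
top drive 0.56 [353. 212.] 5626 [ 0.584  -0.1473  0.0751] [ 0.4455 -0.2344 -0.0017] [ 0.7514 -0.0785  0.1216]
top wrench 0.69 [206. 250.] 924 [0.4718 0.2082 0.0597] [0.3703 0.1882 0.0038] [0.6211 0.2324 0.0706]
top wrench_grip 0.62 [207. 247.] 1085 [0.471  0.2082 0.059 ] [0.3682 0.1871 0.0011] [0.6245 0.2433 0.0706]
top socket_mouth 0.63 [208. 224.] 1443 [0.533  0.2046 0.0582] [0.3684 0.1657 0.0022] [0.6912 0.2377 0.0706]
top case_rest 0.94 [205. 237.] 3934 [0.5048 0.198  0.0081] [ 0.3327  0.1392 -0.0048] [0.7097 0.2729 0.0618]
top guard 0.89 [107. 189.] 3700 [0.597  0.4654 0.0502] [ 0.4976  0.3832 -0.0055] [0.7122 0.5669 0.0592]
top dish 0.87 [125. 248.] 789 [0.4639 0.4229 0.013 ] [ 0.4228  0.3758 -0.0012] [0.5024 0.4552 0.0414]
top spare_sprocket 0.81 [451. 274.] 815 [ 0.4418 -0.4194  0.0091] [ 0.3986 -0.4645 -0.0046] [ 0.4818 -0.3777  0.0167]
top
[... 611 characters left out ...]
 0.1651 0.0047] [0.6907 0.2494 0.064 ]
scene case_rest 0.57 [327. 232.] 1267 [0.5472 0.1901 0.0074] [ 0.339   0.1364 -0.0014] [0.7118 0.2729 0.0506]
scene guard 0.91 [415. 232.] 1902 [0.6302 0.4564 0.0478] [ 0.504   0.3822 -0.002 ] [0.7038 0.5536 0.0563]
scene dish 0.55 [386. 207.] 266 [0.4473 0.4193 0.0218] [ 0.3826  0.3744 -0.0013] [0.5394 0.477  0.0509]
scene spare_sprocket 0.51 [149. 234.] 267 [ 0.4512 -0.4235  0.0077] [ 0.3942 -0.463  -0.0017] [ 0.4909 -0.3836  0.0147]
scene spanner 0.49 [126. 259.] 140 [ 0.5745 -0.4632  0.0058] [ 0.5422 -0.4989 -0.0026] [ 0.6165 -0.4162  0.0109]
scene oil 0.76 [153. 270.] 682 [ 0.7193 -0.3559  0.0667] [ 0.5559 -0.392  -0.0022] [ 0.7325 -0.3316  0.1348]
```

View pics/top0.png

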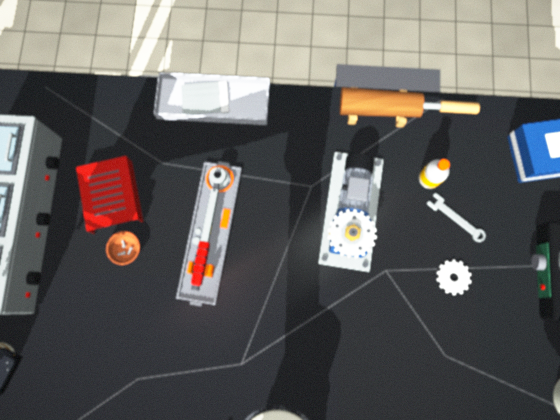

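```bash
python3 - <<'E'
from h import *
np.set_printoptions(precision=4,suppress=True)
p,d,m,s=snap('top')
v,u=np.mgrid[:420,:560]
C=cloud(np.ones((420,560),bool),d,m)
k=(C[:,0]>.33)&(C[:,0]<.72)&(C[:,1]>.13)&(C[:,1]<.28)
W=C[k&(C[:,2]>.04)]
for a in np.arange(.34,.72,.015):
    q=W[(W[:,0]>=a)&(W[:,0]<a+.015)]
    if len(q): print(round(a,3),len(q),q[:,1].min(),q[:,1].max(),np.median(q[:,1]),np.median(q[:,2]))
K=C[k&(C[:,2]>.006)]
print(cv2.minAreaRect((K[:,:2]*1000).astype(np.float32)))
K=C[k&(C[:,2]>.066)]; print(len(K)); 
if len(K)>3: print(cv2.minEnclosingCircle((K[:,:2]*1000).astype(np.float32)))
N=C[(abs(C[:,0]-.52)<.03)&(abs(C[:,1]+.147)<.03)&(C[:,2]>.110)];print(len(N),N.mean(0),cv2.minEnclosingCircle((N[:,:2]*1000).astype(np.float32)))
N=C[(abs(C[:,0]-.52)<.08)&(abs(C[:,1]+.147)<.08)&(C[:,2]>.088)];print(len(N),N.mean(0),cv2.minEnclosingCircle((N[:,:2]*1000).astype(np.float32)))
E
```

```text
0.355 4 0.21437894359666188 0.220571479183213 0.21685977137142687 0.05691808111593466
0.37 61 0.20911578665114597 0.23199118394834034 0.21985168517646506 0.05715373264699486
0.385 73 0.20616051361950813 0.23329758440094417 0.2170854656535518 0.06113690847380804
0.4 108 0.18886545442081665 0.24646530573843703 0.21496208630676816 0.05867771333753169
0.415 129 0.1863864217401219 0.24653093549833785 0.21582994680727255 0.057623664269195185
0.43 91 0.18815099785131956 0.24353349231919644 0.21645968787034398 0.05997909760017994
0.445 72 0.19948885395797444 0.22717314882822734 0.21159965341874892 0.06183594277446758
0.46 70 0.19835387406283655 0.22499214728920888 0.21016359094282833 0.06149720412135906
0.475 66 0.19786300714161054 0.22427221700465047 0.2089820860652406 0.060511882939489725
0.49 51 0.19919913173429118 0.21780220135326567 0.20764637493953464 0.05859184358395897
0.505 50 0.19743629351283132 0.21697963435096454 0.2064942570923008 0.05900984082317251
0.52 52 0.1966442660454846 0.2160596924816842 0.2045675939717354 0.058299916818023156
0.535 49 0.19522380104094444 0.2129725567037
[... 478 characters left out ...]
451316
0.625 39 0.18509857349558728 0.20124035473177768 0.19338310631509334 0.05336682492188349
0.64 90 0.17198413525876308 0.20985252247341876 0.18896426295929425 0.05745494972714982
0.655 88 0.17183223051800875 0.211185891887045 0.19065472638661418 0.05809258711710519
0.67 31 0.17650580879324734 0.20615914449702075 0.191397041702802 0.057614316586380276
((524.0390014648438, 204.490234375), (388.4000244140625, 145.80709838867188), 1.2019845247268677)
18
((430.7015380859375, 218.6123809814453), 47.4782829284668)
182 [ 0.5226 -0.1487  0.115 ] ((524.1031494140625, -148.96566772460938), 19.41273307800293)
1668 [ 0.5234 -0.1486  0.0976] ((531.36962890625, -148.30726623535156), 66.05144500732422)
```

```bash
python3 -m creep '[[1,34,21,4,0,0,-2],[1,67,43,8,0,0,-4],[1,101,64,12,0,0,-6],[1,134,86,16,0,0,-8],[1,168,107,20,0,0,-10],[1,201,129,24,0,0,-12],[1,235,150,28,0,0,-13],[1,268,172,32,0,0,-14.3]]'
python3 - <<'E'
from h import *
np.set_printoptions(precision=4,suppress=True)
s=r.sense();R=np.array(s['ee_rot']);print(vision.camera_model('wrist'))
print(R, R.T@(np.array([.46,.21,.35])-s['tcp_pos'])*1000)
E
```

```text
time_s: 1.92
tcp_pos: [0.4091, 0.3304, 0.373]
ee_rot: [[0.995, -0.103, 0.001], [-0.103, -0.995, 0.001], [0.001, -0.001, -1.0]]
wrist_force: [1.0, 0.2, -0.7]
gripper_width: 1.0
gripper_force: 0.0
{'vertical_fov': 65.70646984690485, 'cx': 284.48448585891276, 'cy': 215.25048382670676, 'mount': array([[-0.    , -0.9669, -0.255 ,  0.0689],
       [ 1.    ,  0.0001, -0.0006, -0.0005],
       [ 0.0006, -0.255 ,  0.9669,  0.0199],
       [ 0.    ,  0.    ,  0.    ,  1.    ]])}
[[ 0.9947 -0.1026  0.0007]
 [-0.1026 -0.9947  0.0007]
 [ 0.0006 -0.0008 -1.    ]] [ 62.9271 114.6111  22.9212]
```

```bash
python3 -m creep '[[1,28,28,6,0,0,0],[1,56,56,12,0,0,0],[1,85,84,18,0,0,0],[1,113,112,23,0,0,0],[1,113,112,23,0,0,0],[1,113,112,23,0,0,0]]'
python3 - <<'E'
from h import *
np.set_printoptions(precision=4,suppress=True)
p,d,m,s=snap('wrist','w1')
print(s['tcp_pos'])
C=cloud(np.ones((420,560),bool),d,m,s)
k=(C[:,0]>.33)&(C[:,0]<.74)&(C[:,1]>.12)&(C[:,1]<.29)&(C[:,2]<.1)
W=C[k&(C[:,2]>.035)]
for a in np.arange(.34,.72,.02):
    q=W[(W[:,0]>=a)&(W[:,0]<a+.02)]
    if len(q): print(round(a,3),len(q),q[:,1].min(),q[:,1].max(),np.median(q[:,1]),np.median(q[:,2]))
for t in['wrench','socket_mouth','wrench_grip','case_rest']:
    for o in vision.cut_out('wrist',t)[:1]:
        C=cloud(o['region'],d,m,s); print(t,round(o['conf'],2),np.round(o['uv']),len(C), np.median(C,0), C.min(0),C.max(0))
E
```

```text
time_s: 2.42
tcp_pos: [0.5101, 0.2071, 0.3492]
ee_rot: [[0.994, -0.108, -0.001], [-0.108, -0.994, -0.001], [-0.001, 0.001, -1.0]]
wrist_force: [-0.0, -0.4, 0.0]
gripper_width: 1.002
gripper_force: 0.0
[0.5101 0.2071 0.3492]
0.38 122 0.20716388377836215 0.233669655018292 0.2187599287749877 0.060665965878433814
0.4 590 0.18970802788026678 0.24700429773123564 0.21872326849739968 0.06076436441552513
0.42 112 0.20526889048436053 0.2303118797507639 0.21946446667748548 0.06121883609791309
0.44 122 0.2012168738509519 0.2268250289398916 0.2117657636081754 0.060693996329819894
0.46 589 0.19931562068475048 0.22624778919003805 0.21277338806826673 0.06105729934144999
0.48 603 0.1983386915984159 0.22460838717907056 0.21084219011724623 0.05892580017636079
0.5 481 0.19820033285079486 0.21810537556017573 0.20842977684314273 0.05812034785693082
0.52 504 0.19660562670494777 0.21634468637304363 0.20633750456506894 0.05805309370040457
0.54 500 0.1950335389112359 0.21405083530352031 0.20442721644117934 0.05814026314726439
0.56 518 0.1928618283470513 0.21168951453690057 0.20243036406960982 0.05808387121134
[... 244 characters left out ...]
64163 0.054715677656133194
0.64 991 0.1726231721544987 0.21315470663048344 0.1931823681247807 0.05696224879970396
0.66 834 0.17285013179976533 0.21326909922245296 0.19295534809190512 0.05765939082927532
0.68 22 0.18690268782575528 0.19959573065918662 0.1931879334404214 0.056413190364121485
wrench 0.71 [282. 132.] 7877 [0.5768 0.2035 0.0581] [0.3795 0.1652 0.0046] [0.695  0.2386 0.063 ]
socket_mouth 0.85 [280. 136.] 7786 [0.5766 0.2035 0.0581] [0.3933 0.1652 0.0042] [0.6808 0.2323 0.063 ]
wrench_grip 0.62 [285. 197.] 5038 [0.5249 0.2065 0.0586] [0.3943 0.1886 0.0046] [0.626  0.2323 0.063 ]
case_rest 0.76 [295. 154.] 21475 [0.5566 0.1991 0.0066] [ 0.3505  0.1356 -0.0019] [0.714  0.2762 0.2708]
```

View pics/w1.png

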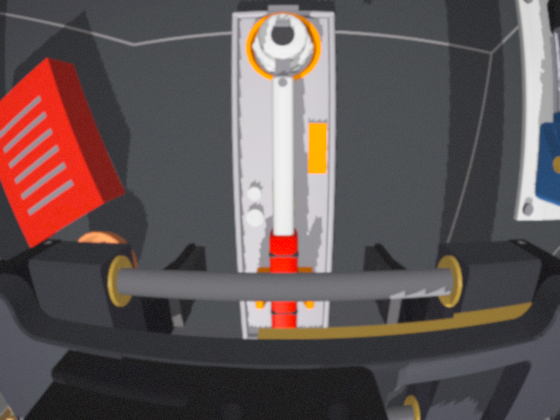

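```bash
python3 - <<'E'
from h import *
np.set_printoptions(precision=4,suppress=True)
p,d,m,s=snap('wrist')
A=np.ones((420,560),bool);v,u=np.nonzero(A&(d>0));C=pts(np.c_[u,v],d[v,u],m,s);c=p[v,u].astype(int)
near=(abs(C[:,0]-.655)<.05)&(abs(C[:,1]-.193)<.05)
T=C[near&(C[:,2]>.052)];print(np.histogram(T[:,2],8));print('head',cv2.minEnclosingCircle((T[:,:2]*1000).astype(np.float32)))
o=near&(c[:,0]>180)&(c[:,2]<70)&(C[:,2]>.012);O=C[o];print('well',len(O),cv2.minEnclosingCircle((O[:,:2]*1000).astype(np.float32)),np.median(O[:,2]))
M=np.c_[2*O[:,:2],np.ones(len(O))];q=np.linalg.lstsq(M,(O[:,:2]**2).sum(1),rcond=None)[0];print(q[:2])
# case floor/rim rectangle
k=(abs(C[:,1]-.205)<.09)&(C[:,0]>.3)&(C[:,0]<.74)&(C[:,2]>.011)&(C[:,2]<.018)
K=C[k];print(len(K),cv2.minAreaRect((K[:,:2]*1000).astype(np.float32)))
b=(C[:,0]>.47)&(C[:,0]<.62)&(abs(C[:,1]-.2065+(C[:,0]-.53)*.103)<.012)&(C[:,2]>.05)
f=np.polyfit(C[b,0],C[b,1],1);print(f,np.degrees(f[0]))
E
```

```text
(array([ 52, 213, 268, 838, 562, 335, 196,  24]), array([0.0521, 0.0535, 0.0548, 0.0562, 0.0576, 0.059 , 0.0603, 0.0617,
       0.0631]))
head ((642.3524169921875, 195.3580780029297), 38.97697448730469)
well 749 ((661.7901000976562, 192.26707458496094), 35.55182647705078) 0.019688456518855424
[0.6615 0.1921]
4435 ((522.68701171875, 206.64923095703125), (100.86798095703125, 358.7878112792969), 83.9580078125)
[-0.0956  0.257 ] -5.477023876943113
```

```bash
python3 -m creep '[[0.6,20,0,30,0,0,0],[0.3,42,-1,60,0,0,0],[0.2,42,-1,90,0,0,0],[0.2,42,-1,120,0,0,0],[0.2,42,-1,139,0,0,0],[0.2,42,-1,139,0,0,0],[0.2,42,-1,139,0,0,0]]'
python3 -m creep '[[-1,0,0,0,0,0,0],[-1,0,0,0,0,0,0],[-1,0,0,0,0,0,0],[-1,0,0,0,0,0,0],[-1,0,0,0,0,0,0],[-1,0,0,0,0,0,0]]'
```

```text
time_s: 3.3
tcp_pos: [0.5507, 0.2064, 0.2103]
ee_rot: [[0.995, -0.102, -0.001], [-0.102, -0.995, -0.001], [-0.001, 0.001, -1.0]]
wrist_force: [-0.6, -0.4, 1.9]
gripper_width: 0.624
gripper_force: 0.0
time_s: 3.8
tcp_pos: [0.5509, 0.2054, 0.2114]
ee_rot: [[0.995, -0.104, 0.0], [-0.104, -0.995, -0.0], [0.0, 0.0, -1.0]]
wrist_force: [0.4, -4.5, 3.1]
gripper_width: 0.231
gripper_force: 2.3
```

```bash
python3 -m creep '[[-1,0,0.5,0,0,0,0],[-1,0,1,0,0,0,0],[-1,0,1,0,0,0,0],[-1,0,1,0,0,0,0],[-1,0,1,0,0,0,0]]'
```

```text
time_s: 4.22
tcp_pos: [0.5508, 0.2047, 0.2113]
ee_rot: [[0.995, -0.104, 0.0], [-0.104, -0.995, 0.0], [0.0, -0.0, -1.0]]
wrist_force: [-1.9, -0.2, 5.7]
gripper_width: 0.204
gripper_force: 30.0
```

```bash
python3 -m creep '[[-1,0,0,-15,0,0,0],[-1,0,0,-45,0,0,0],[-1,0,0,-80,0,0,0],[-1,0,0,-115,0,0,0],[-1,0,0,-150,0,0,0],[-1,-4,20,-150,0,0,0],[-1,-11,50,-150,0,0,0]]'
python3 -m creep '[[-1,-8,37,0,0,0,0],[-1,-16,75,0,0,0,0],[-1,-25,113,0,0,0,0],[-1,-33,150,0,0,0,0],[-1,-41,180,0,0,0,0],[-1,-41,195,0,0,0,0],[-1,-41,195,0,0,0,0],[-1,-41,195,0,0,0,0]]'
python3 - <<'E'
from h import *
np.set_printoptions(precision=4,suppress=True)
p,d,m,s=snap('wrist','w2')
print(s['tcp_pos'],s['gripper_width'],s['gripper_force'])
for t in['nut_top','socket_mouth']:
    for o in vision.cut_out('wrist',t)[:2]:
        C=cloud(o['region'],d,m,s); print(t,round(o['conf'],2),np.round(o['uv']),len(C), np.median(C,0), C.min(0),C.max(0))
E
```

```text
time_s: 4.8
tcp_pos: [0.5354, 0.1575, 0.3619]
ee_rot: [[0.995, -0.102, 0.005], [-0.102, -0.995, 0.004], [0.004, -0.004, -1.0]]
wrist_force: [-0.8, -0.4, -5.7]
gripper_width: 0.199
gripper_force: 30.0
time_s: 5.47
tcp_pos: [0.473, -0.0344, 0.3596]
ee_rot: [[0.994, -0.106, -0.002], [-0.106, -0.994, 0.0], [-0.002, -0.0, -1.0]]
wrist_force: [-0.6, 0.7, -4.5]
gripper_width: 0.203
gripper_force: 30.0
[ 0.473  -0.0344  0.3596] 0.20290541048939081 29.99243013560772
nut_top 0.8 [429. 143.] 2048 [ 0.5259 -0.1447  0.1143] [ 0.5033 -0.1737  0.0953] [ 0.5457 -0.1297  0.1177]
socket_mouth 0.58 [283.  94.] 16813 [ 0.5591 -0.0404  0.2058] [ 0.3151 -0.1046 -0.0017] [0.6822 0.0056 0.2735]
socket_mouth 0.27 [ 84. 156.] 17322 [0.5539 0.1991 0.0068] [ 0.3287  0.0031 -0.0019] [0.7141 0.2773 0.271 ]
```

View pics/w2.png

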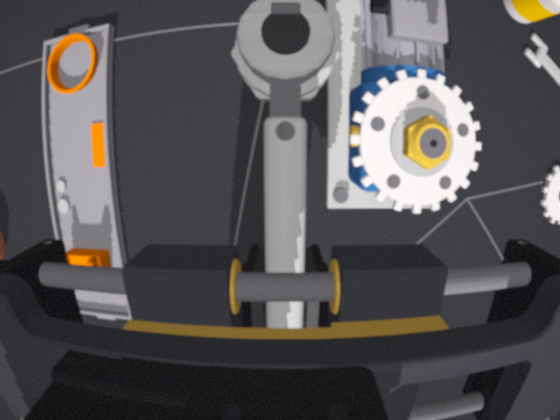

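```bash
cat > nut.py <<'E'
from h import *
from scipy.optimize import minimize
np.set_printoptions(precision=4,suppress=True)
def run(name,c0=(.524,-.1455)):
    p,d,m,s=snap('wrist',name)
    v,u=np.nonzero(d>0);C=pts(np.c_[u,v],d[v,u],m,s);c=p[v,u].astype(int)
    k=np.hypot(C[:,0]-c0[0],C[:,1]-c0[1])<.08
    C,c=C[k],c[k]
    S=C[(C[:,2]>.088)&(C[:,2]<.0965)];print('sprocket enc',len(S),cv2.minEnclosingCircle((S[:,:2]*1000).astype(np.float32)))
    T=C[(C[:,2]>.1135)&(np.hypot(C[:,0]-c0[0],C[:,1]-c0[1])<.03)];print('top enc',len(T),cv2.minEnclosingCircle((T[:,:2]*1000).astype(np.float32)),np.median(T[:,2]))
    gold=(c[:,0]-c[:,2]>50)&(C[:,2]>.1)&(np.hypot(C[:,0]-c0[0],C[:,1]-c0[1])<.027)
    N=C[gold,:2]*1000
    a0=np.radians(np.arange(6)*60)
    def cost(q,full=False):
        pr=np.max([(N[:,0]-q[0])*np.cos(a+q[2])+(N[:,1]-q[1])*np.sin(a+q[2]) for a in a0],0)
        out=np.maximum(pr-18,0)
        return np.mean(np.minimum(out,4)**2)
    cen=(N.max(0)+N.min(0))/2
    res=[minimize(cost,[*cen,np.radians(a)],method='Nelder-Mead',options=dict(maxiter=2000)) for a in range(0,60,6)]
    for q in sorted(res,key=lambda q:q.fun)[:4]: print('hex out',q.fun,q.x[:2],np.degrees(q.x[2])%60)
    # ortho image at z=.110
    T=np.eye(4);T[:3,:3]=s['ee_rot'];T[:3,3]=s['tcp_pos'];T=np.linalg.inv(T@m['mount'])
    f=210/np.tan(np.radians(m['vertical_fov'])/2)
    g=np.arange(-.03,.03,.00015);Y,X=np.meshgrid(g,g,indexing='ij')
    W=np.stack([c0[0]-Y,c0[1]-X,np.full_like(X,.11)],-1)@T[:3,:3].T+T[:3,3]
    rr=np.hypot(W[...,0],W[...,1]);th=np.arctan2(rr,W[...,2])
    U=(m['cx']+f*th*W[...,0]/rr).astype(np.float32);V=(m['cy']+f*th*W[...,1]/rr).astype(np.float32)
    im=cv2.remap(p,U,V,cv2.INTER_CUBIC)
    q=min(res,key=lambda q:q.fun).x
    big=im.copy();a=q[2]+np.radians(30)+a0
    P=np.c_[q[0]+20.78*np.cos(a),q[1]+20.78*np.sin(a)]/1000
    px=np.c_[(c0[1]-P[:,1]+.03)/.00015,(c0[0]-P[:,0]+.03)/.00015].astype(int)
    cv2.polylines(big,[px],True,(0,255,0),1)
    cv2.imwrite(f'pics/{name}_o.png',np.hstack([im,big])[:,:,::-1])
if __name__=='__main__':
    import sys;run(sys.argv[1])
E
python3 nut.py w3
```

```text
sprocket enc 10024 ((528.2924194335938, -148.30960083007812), 61.79246520996094)
top enc 1130 ((525.7620849609375, -148.68832397460938), 16.203866958618164) 0.11530562875091936
hex out 0.0018046696286041154 [ 525.4925 -148.5863] 24.398290226333913
hex out 0.0018046696291340847 [ 525.4925 -148.5863] 24.39827770050946
hex out 0.0018046696340116633 [ 525.4925 -148.5863] 24.398311014496144
hex out 0.0018046696351950394 [ 525.4925 -148.5863] 24.39809707597172
```

View pics/w3_o.png

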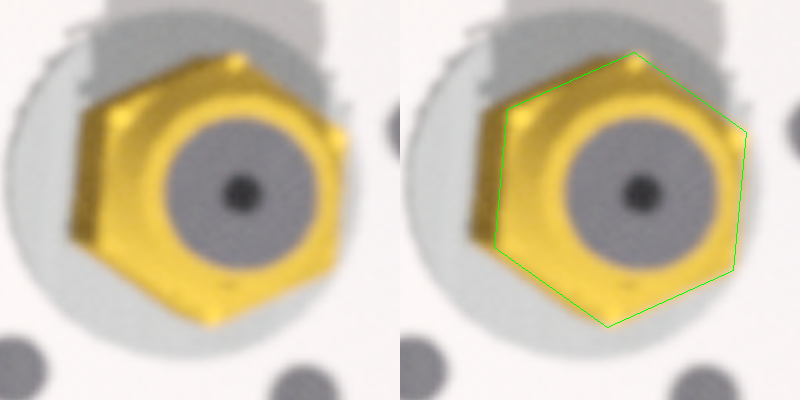

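```bash
cat > head.py <<'E'
from h import *
np.set_printoptions(precision=4,suppress=True)
p,d,m,s=snap('wrist')
v,u=np.nonzero(d>0);C=pts(np.c_[u,v],d[v,u],m,s)
t=((C-s['tcp_pos'])@np.array(s['ee_rot']))*1000
q=t[(t[:,0]>30)&(t[:,0]<62)&(abs(t[:,1])<13)&(t[:,2]<165)&(t[:,2]>140)]
f=np.polyfit(q[:,0],q[:,1],1);print('tube yaw in tool deg',np.degrees(np.arctan(f[0])),'y at 0,110',np.polyval(f,[0,110]),'top z',np.median(q[:,2]),'slope z',np.polyfit(q[:,0],q[:,2],1)[0])
h=t[(t[:,0]>78)&(t[:,0]<145)&(abs(t[:,1])<32)&(t[:,2]<185)]
print(np.histogram(h[:,2],10))
for lo,hi in((140,149),(149,158),(158,175)):
    k=h[(h[:,2]>lo)&(h[:,2]<hi)]
    if len(k)>20: print(lo,hi,len(k),k.min(0),k.max(0),cv2.minEnclosingCircle(k[:,:2].astype(np.float32)))
E
python3 head.py
```

```text
tube yaw in tool deg 0.43313196606100274 y at 0,110 [-0.8164  0.0152] top z 153.31488466526034 slope z 0.001627486255392483
(array([1780, 4426, 1279,   54,   34,   41,   29,    0,  459,  590]), array([148.4624, 152.1043, 155.7463, 159.3882, 163.0301, 166.6721,
       170.314 , 173.956 , 177.5979, 181.2399, 184.8818]))
149 158 7328 [ 78.298  -21.0561 149.0023] [127.5166  20.3577 157.9987] ((103.7581558227539, -0.5276542901992798), 26.130693435668945)
158 175 299 [ 78.0031 -19.6647 158.0002] [105.3574  19.6248 173.4964] ((97.77229309082031, 0.3693218231201172), 20.695653915405273)
```

```bash
cat >> head.py <<'E'
from scipy.optimize import least_squares
def fit(k,x0,x1,rad=None):
    E=[]
    for a in np.arange(x0,x1,1.0):
        b=k[(k[:,0]>=a)&(k[:,0]<a+1)]
        if len(b)>8: E+= [[a+.5,b[:,1].min()],[a+.5,b[:,1].max()]]
    E=np.array(E)
    g=least_squares(lambda q:np.hypot(E[:,0]-q[0],E[:,1]-q[1])-q[2],[108,0,21],loss='soft_l1',f_scale=.5)
    print('edge circle',g.x,'rms',np.sqrt(np.mean(g.fun**2)))
k=h[h[:,2]<157]
for a in np.arange(80,130,4):
    b=k[(k[:,0]>=a)&(k[:,0]<a+2)]
    if len(b): print(a,len(b),b[:,1].min(),b[:,1].max())
fit(k,92,127); fit(h[h[:,2]<153],94,126)
E
python3 head.py | tail -17
```

```text
170.1301, 173.8371, 177.5441, 181.2512, 184.9582]))
149 158 7337 [ 78.0012 -21.0394 149.0281] [127.335   20.4259 157.9969] ((103.5931167602539, -0.3896510601043701), 26.3394718170166)
158 175 295 [ 78.0002 -20.8806 158.0023] [115.138   19.3161 173.5558] ((100.13313293457031, -3.457658052444458), 22.993680953979492)
80 45 -6.575214952212996 5.846484089883595
84 62 -6.575346956480096 5.030429288334704
88 62 -6.5765517322143285 5.856300595987174
92 243 -10.298999047088019 11.118178735976546
96 342 -16.158668657147487 15.451903774977774
100 421 -18.283766443928517 17.954877086048334
104 425 -19.48605954348259 19.327361296762376
108 443 -20.26071005683592 19.790418824376115
112 417 -20.568234159951505 19.8086385398672
116 388 -20.16830931845517 19.094694057259687
120 348 -18.052223998670122 16.732188238554148
124 196 -15.499882516333575 15.323086754875668
edge circle [110.6404  -0.3111  20.3239] rms 0.2852126743659676
edge circle [111.3854  -1.7644  14.7592] rms 2.6642305121143437
```

```bash
python3 -m creep '[[-1,-6,30,0,0,0,-6],[-1,-12,62,0,0,0,-12],[-1,-19,95,0,0,0,-18],[-1,-25,130,0,0,0,-24.5],[-1,-31,164,0,0,0,-30.7],[-1,-31,164,0,0,0,-30.7],[-1,-31,164,0,0,0,-30.7],[-1,-31,164,0,0,0,-30.7]]'
cat > where.py <<'E'
from h import *
np.set_printoptions(precision=4,suppress=True)
s=r.sense();R=np.array(s['ee_rot']);print('t',s['time_s'],'yaw',np.degrees(np.arctan2(R[1,0],R[0,0])),'tilt',R[:2,2],'head axis xy',s['tcp_pos']+R@[.1106,-.0003,.204],'F',s['wrist_force'],'M',s['moment'])
F=R.T@s['wrist_force'];print('tool F',F,'grip',s['gripper_force'],s['gripper_width'])
E
python3 where.py
```

```text
time_s: 6.43
tcp_pos: [0.4259, -0.1934, 0.3607]
ee_rot: [[0.909, 0.417, 0.0], [0.417, -0.909, 0.0], [0.0, -0.0, -1.0]]
wrist_force: [0.6, 0.5, -3.8]
gripper_width: 0.203
gripper_force: 30.0
t 6.4333 yaw 24.67117632132233 tilt [0.0002 0.0002] head axis xy [ 0.5263 -0.1469  0.1567] F [ 0.5993  0.4599 -3.8087] M [-0.0602 -0.0735  0.0103]
tool F [ 0.7356 -0.1672  3.8089] grip 29.994125487282872 0.20259548072922284
```

```bash
python3 -m creep '[[-1,-1.5,1.3,12,0,0,0],[-1,-1.5,1.3,25,0,0,0],[-1,-1.5,1.3,36,0,0,0],[-1,-1.5,1.3,36,0,0,0],[-1,-1.5,1.3,36,0,0,0],[-1,-1.5,1.3,36,0,0,0]]'
python3 where.py; python3 head.py|grep -E 'edge|tube'; python3 nut.py w4 | head -3
```

```text
time_s: 6.93
tcp_pos: [0.4257, -0.1947, 0.3255]
ee_rot: [[0.908, 0.42, 0.001], [0.42, -0.908, -0.0], [0.001, 0.001, -1.0]]
wrist_force: [0.5, -0.4, -4.1]
gripper_width: 0.201
gripper_force: 30.0
t 6.9333 yaw 24.82718808471742 tilt [ 0.0015 -0.0005] head axis xy [ 0.5263 -0.1481  0.1216] F [ 0.4667 -0.3995 -4.0752] M [-0.0945 -0.0972 -0.0109]
tool F [0.2512 0.5541 4.076 ] grip 29.992487244307995 0.2014069143391223
tube yaw in tool deg 0.2913114806145537 y at 0,110 [-1.0301 -0.4708] top z 153.32265793153715 slope z 0.003825727154105302
edge circle [111.1592  -0.6307  20.3634] rms 0.21685189190966891
edge circle [111.3161  -1.2622  15.5332] rms 2.689740937831867
sprocket enc 9650 ((527.2701416015625, -148.57009887695312), 60.993988037109375)
top enc 8912 ((522.98779296875, -148.71334838867188), 27.990615844726562) 0.1713456813635452Traceback (most recent call last):
  File "nut.py", line 36, in <module>
    import sys;run(sys.argv[1])
               ~~~^^^^^^^^^^^^^
  File "nut.py", line 18, in run
    cen=(N.max(0)+N.min(0))/2
         ~~~~~^^^
    return umr_maximum(a, axis, None, out, keepdims, initial, where)
ValueError: zero-size array to reduction operation maximum which has no identity
```

View pics/w4.png

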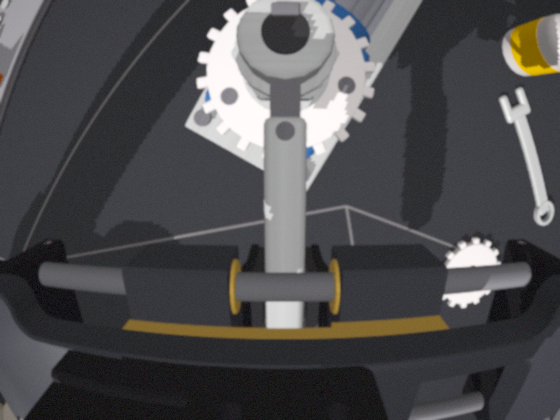

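```bash
python3 -m creep '[[-1,-1,0,4,0,0,0],[-1,-1,0,8,0,0,0],[-1,-1,0,11,0,0,0],[-1,-1,0,13,0,0,0],[-1,-1,0,13,0,0,0],[-1,-1,0,13,0,0,0]]'
python3 where.py
```

```text
time_s: 7.53
tcp_pos: [0.424, -0.1959, 0.3116]
ee_rot: [[0.908, 0.418, -0.0], [0.418, -0.908, -0.0], [-0.0, -0.0, -1.0]]
wrist_force: [-0.2, -0.1, -4.3]
gripper_width: 0.203
gripper_force: 30.0
t 7.5333 yaw 24.724954994213984 tilt [-0.0005 -0.    ] head axis xy [ 0.5242 -0.1494  0.1075] F [-0.2031 -0.0674 -4.3322] M [-0.0492 -0.0264 -0.0231]
tool F [-0.2107 -0.023   4.3323] grip 29.992363583296537 0.20272143636861367
```

```bash
python3 -m creep '[[-1,0.5,0,3,0,0,0],[-1,0.5,0,6,0,0,0],[-1,0.5,0,8,0,0,0],[-1,0.5,0,9,0,0,0],[-1,0.5,0,9,0,0,0],[-1,0.5,0,9,0,0,0]]'
python3 where.py
```

```text
time_s: 8.03
tcp_pos: [0.4244, -0.1958, 0.303]
ee_rot: [[0.908, 0.418, -0.0], [0.418, -0.908, -0.0], [-0.0, 0.0, -1.0]]
wrist_force: [-1.6, -1.1, -2.0]
gripper_width: 0.206
gripper_force: 30.0
t 8.0333 yaw 24.724480693237545 tilt [-0.0002 -0.0003] head axis xy [ 0.5247 -0.1493  0.0989] F [-1.6385 -1.068  -2.0314] M [-0.4372  0.352  -0.0491]
tool F [-1.9344  0.2844  2.032 ] grip 29.99856381677091 0.20643283081029215
```

```bash
python3 -m creep '[[-1,0.07,-3.86,0,0,0,2],[-1,0.27,-7.7,0,0,0,4],[-1,0.6,-11.55,0,0,0,6],[-1,1.08,-15.4,0,0,0,8],[-1,1.68,-19.2,0,0,0,10],[-1,1.68,-19.2,0,0,0,10],[-1,1.68,-19.2,0,0,0,10]]'
python3 where.py
```

```text
time_s: 8.62
tcp_pos: [0.4175, -0.1777, 0.3029]
ee_rot: [[0.967, 0.255, -0.001], [0.255, -0.967, -0.0], [-0.001, 0.0, -1.0]]
wrist_force: [-3.2, -3.2, -1.4]
gripper_width: 0.198
gripper_force: 30.0
t 8.6167 yaw 14.772667486822442 tilt [-0.0012 -0.0004] head axis xy [ 0.5241 -0.1493  0.0988] F [-3.2294 -3.1623 -1.3695] M [-1.0326  0.8482 -0.1631]
tool F [-3.9273  2.2342  1.3746] grip 30.01286080107093 0.1982679171463176
```

```bash
python3 -m creep '[[-1,-0.2,-1.93,0,0,0,1],[-1,-0.3,-3.86,0,0,0,2],[-1,-0.2,-5.8,0,0,0,3],[-1,-0.1,-7.7,0,0,0,4],[-1,-0.1,-7.7,0,0,0,4],[-1,-0.1,-7.7,0,0,0,4]]'
python3 where.py
```

```text
time_s: 9.12
tcp_pos: [0.4157, -0.17, 0.3028]
ee_rot: [[0.983, 0.186, -0.001], [0.186, -0.983, -0.0], [-0.001, -0.0, -1.0]]
wrist_force: [-3.7, -3.6, 0.5]
gripper_width: 0.205
gripper_force: 30.0
t 9.1167 yaw 10.733612636764395 tilt [-0.0007 -0.    ] head axis xy [ 0.5242 -0.1492  0.0987] F [-3.7157 -3.6233  0.5208] M [-1.0727  0.8608 -0.1224]
tool F [-4.3259  2.8679 -0.5181] grip 30.0115820299834 0.20479433698621535
```

```bash
python3 -m creep '[[-1,-0.2,-1.93,0,0,0,1],[-1,-0.3,-3.86,0,0,0,2],[-1,-0.2,-5.8,0,0,0,3],[-1,-0.1,-7.7,0,0,0,4],[-1,-0.1,-7.7,0,0,0,4],[-1,-0.1,-7.7,0,0,0,4]]'
python3 where.py
```

```text
time_s: 9.62
tcp_pos: [0.4144, -0.1623, 0.3028]
ee_rot: [[0.993, 0.117, 0.0], [0.117, -0.993, 0.0], [0.0, -0.0, -1.0]]
wrist_force: [-3.1, -2.6, -0.9]
gripper_width: 0.202
gripper_force: 30.0
t 9.6167 yaw 6.733213185308987 tilt [0.     0.0002] head axis xy [ 0.5242 -0.149   0.0988] F [-3.1469 -2.635  -0.8667] M [-0.9191  0.6656 -0.0898]
tool F [-3.4342  2.248   0.8662] grip 30.011717369779944 0.20244977031602776
```

```bash
python3 -m creep '[[-1,-0.2,-1.93,0,0,0,1],[-1,-0.3,-3.86,0,0,0,2],[-1,-0.2,-5.8,0,0,0,3],[-1,-0.1,-7.7,0,0,0,4],[-1,-0.1,-7.7,0,0,0,4],[-1,-0.1,-7.7,0,0,0,4]]'
python3 where.py
```

```text
time_s: 10.12
tcp_pos: [0.4136, -0.1546, 0.3028]
ee_rot: [[0.999, 0.048, 0.001], [0.048, -0.999, 0.0], [0.001, -0.0, -1.0]]
wrist_force: [-1.8, -1.3, -2.5]
gripper_width: 0.204
gripper_force: 30.0
t 10.1167 yaw 2.7351754628687455 tilt [0.0009 0.0002] head axis xy [ 0.5243 -0.149   0.0989] F [-1.8005 -1.2776 -2.4778] M [-0.7207  0.1116 -0.1109]
tool F [-1.8617  1.1906  2.4758] grip 30.006284834817052 0.204443682787761
```

```bash
python3 -m creep '[[-1,-0.1,-1.93,0,0,0,1],[-1,0,-3.86,0,0,0,2],[-1,0.1,-5.8,0,0,0,3],[-1,0.2,-7.7,0,0,0,4],[-1,0.2,-7.7,0,0,0,4],[-1,0.2,-7.7,0,0,0,4]]'
python3 where.py
```

```text
time_s: 10.62
tcp_pos: [0.4135, -0.147, 0.3029]
ee_rot: [[1.0, -0.022, 0.001], [-0.022, -1.0, 0.0], [0.001, -0.0, -1.0]]
wrist_force: [1.6, -1.6, -3.0]
gripper_width: 0.199
gripper_force: 30.0
t 10.6167 yaw -1.2678410624007517 tilt [0.0011 0.0002] head axis xy [ 0.5243 -0.1491  0.099 ] F [ 1.5701 -1.6002 -2.9862] M [-0.5799 -0.3688 -0.004 ]
tool F [1.6019 1.5657 2.9876] grip 30.00077437609434 0.1990110865300723
```

```bash
python3 -m creep '[[-1,0,-1.93,0,0,0,1],[-1,0,-3.86,0,0,0,2],[-1,0.1,-5.8,0,0,0,3],[-1,0.2,-7.7,0,0,0,4],[-1,0.2,-7.7,0,0,0,4],[-1,0.2,-7.7,0,0,0,4]]'
python3 where.py
```

```text
time_s: 11.12
tcp_pos: [0.4139, -0.1396, 0.303]
ee_rot: [[0.996, -0.091, 0.001], [-0.091, -0.996, -0.001], [0.001, 0.001, -1.0]]
wrist_force: [1.1, -6.8, -2.8]
gripper_width: 0.204
gripper_force: 30.1
t 11.1167 yaw -5.225366051954132 tilt [ 0.0008 -0.0013] head axis xy [ 0.5243 -0.1497  0.0991] F [ 1.0989 -6.7531 -2.8059] M [-1.8428 -0.6493  0.3041]
tool F [1.7068 6.6214 2.8158] grip 30.058303456753492 0.20404742944397772
```

```bash
python3 -m creep '[[-1,0,-1,0,0,0,0.6],[-1,0,-2,0,0,0,1.2],[-1,0,-3,0,0,0,1.8],[-1,0,-3,0,0,0,1.8],[-1,0,-3,0,0,0,1.8]]'
python3 where.py; python3 head.py|grep -E 'edge|tube'
```

```text
time_s: 11.53
tcp_pos: [0.4142, -0.1369, 0.303]
ee_rot: [[0.992, -0.122, 0.001], [-0.122, -0.992, -0.002], [0.001, 0.002, -1.0]]
wrist_force: [2.4, -7.7, -2.9]
gripper_width: 0.203
gripper_force: 30.1
t 11.5333 yaw -7.027500812209962 tilt [ 0.0007 -0.0018] head axis xy [ 0.5242 -0.1505  0.0991] F [ 2.354  -7.7211 -2.9016] M [-2.3393 -0.6446  0.2454]
tool F [3.2783 7.3701 2.9173] grip 30.064005386084318 0.20323129266076348
tube yaw in tool deg -0.38729454751019593 y at 0,110 [-0.4202 -1.1637] top z 152.71430452423655 slope z -0.008941341328313028
edge circle [110.5387  -1.9645  20.4214] rms 0.27598640135529245
edge circle [110.8811  -1.7948  19.1483] rms 0.5748900908238683
```

```bash
python3 -m creep '[[-1,0,-1,0,0,0,0.8],[-1,0,-2,0,0,0,1.6],[-1,0,-3,0,0,0,2.3],[-1,0,-3,0,0,0,2.3]]'
python3 where.py; python3 head.py|grep -E 'edge|tube'
```

```text
time_s: 11.92
tcp_pos: [0.4146, -0.1338, 0.303]
ee_rot: [[0.987, -0.162, 0.001], [-0.162, -0.987, -0.002], [0.001, 0.002, -1.0]]
wrist_force: [3.0, -7.1, -4.2]
gripper_width: 0.202
gripper_force: 30.1
t 11.9167 yaw -9.33100030085006 tilt [ 0.0008 -0.0019] head axis xy [ 0.524  -0.1518  0.0992] F [ 3.0493 -7.0516 -4.1529] M [-2.449  -0.7296  0.2657]
tool F [4.1479 6.4567 4.1684] grip 30.077443113550544 0.201858983777661
tube yaw in tool deg -0.2771552215634981 y at 0,110 [-0.5369 -1.069 ] top z 152.74351571292016 slope z -0.00664434462630403
edge circle [110.4189  -3.4068  20.4245] rms 0.28573865970326356
edge circle [110.7273  -3.3056  19.2036] rms 0.6387978593386496
```

```bash
python3 -m creep '[[-1,0,-1,0,0,0,0.8],[-1,0,-2,0,0,0,1.6],[-1,0,-3,0,0,0,2.3],[-1,0,-3,0,0,0,2.3],[-1,0,-3,0,0,0,2.3]]'
python3 where.py; python3 head.py|grep -E 'edge|tube'
```

```text
time_s: 12.38
tcp_pos: [0.4151, -0.1309, 0.303]
ee_rot: [[0.98, -0.201, 0.001], [-0.201, -0.98, -0.002], [0.001, 0.002, -1.0]]
wrist_force: [2.4, -8.4, -4.4]
gripper_width: 0.205
gripper_force: 30.1
t 12.3833 yaw -11.598724219721927 tilt [ 0.0008 -0.002 ] head axis xy [ 0.5237 -0.1533  0.0992] F [ 2.4075 -8.4235 -4.3936] M [-2.4407 -0.7745  0.3226]
tool F [4.0468 7.7594 4.4125] grip 30.098844808526337 0.2047994423047491
tube yaw in tool deg -0.27521574863314546 y at 0,110 [-0.5686 -1.0969] top z 152.7549698615567 slope z -0.005870278709345487
edge circle [110.2903  -4.8519  20.4209] rms 0.2820938502394953
edge circle [110.5915  -4.8924  19.3298] rms 0.4637286323175405
```

```bash
python3 -m creep '[[-1,0,2,0,0,0,-1.5],[-1,0,4,0,0,0,-3],[-1,0,6,0,0,0,-4.6],[-1,0,7.4,0,0,0,-5.7],[-1,0,7.4,0,0,0,-5.7],[-1,0,7.4,0,0,0,-5.7]]'
python3 where.py; python3 head.py|grep -E 'edge|tube'
```

```text
time_s: 12.93
tcp_pos: [0.4139, -0.1382, 0.3031]
ee_rot: [[0.995, -0.103, 0.002], [-0.103, -0.995, -0.002], [0.002, 0.002, -1.0]]
wrist_force: [3.1, -7.5, -4.9]
gripper_width: 0.203
gripper_force: 30.1
t 12.9333 yaw -5.935123931086413 tilt [ 0.0018 -0.0018] head axis xy [ 0.5243 -0.1497  0.0993] F [ 3.1388 -7.4956 -4.8888] M [-2.4072 -0.9036  0.2098]
tool F [3.8873 7.1231 4.9078] grip 30.05961592309177 0.2025765342496739
tube yaw in tool deg -0.24789646045496544 y at 0,110 [-0.5406 -1.0165] top z 152.8041977885949 slope z -0.008232230749263911
edge circle [110.6043  -1.2269  20.4379] rms 0.2748273558951325
edge circle [110.8917  -1.0346  19.0239] rms 0.5175409856484783
```

```bash
python3 -m creep '[[-1,0,0.8,0,0,0,-0.4],[-1,0,1.5,0,0,0,-0.8],[-1,0,2,0,0,0,-1],[-1,0,2,0,0,0,-1]]'
python3 where.py
```

```text
time_s: 13.32
tcp_pos: [0.4137, -0.1399, 0.303]
ee_rot: [[0.996, -0.087, 0.002], [-0.087, -0.996, -0.001], [0.002, 0.0, -1.0]]
wrist_force: [3.6, -4.4, -4.1]
gripper_width: 0.207
gripper_force: 30.0
t 13.3167 yaw -4.977711851229756 tilt [ 0.0021 -0.0007] head axis xy [ 0.5243 -0.1493  0.0992] F [ 3.5635 -4.363  -4.1151] M [-1.4621 -0.9692  0.087 ]
tool F [3.9198 4.0354 4.1254] grip 30.017479676753283 0.20711831180877638
```

Nearly unloaded; a little more, also easing the fore-aft force, then lift.

```bash
python3 -m creep '[[-1,0.2,0.8,0,0,0,-0.4],[-1,0.5,1.5,0,0,0,-0.8],[-1,0.7,2,0,0,0,-1],[-1,0.7,2,0,0,0,-1]]'
python3 where.py
```

```text
time_s: 13.65
tcp_pos: [0.4137, -0.1418, 0.3029]
ee_rot: [[0.998, -0.069, 0.001], [-0.069, -0.998, -0.0], [0.001, -0.0, -1.0]]
wrist_force: [2.6, -3.5, -3.5]
gripper_width: 0.204
gripper_force: 30.0
t 13.65 yaw -3.976378591921986 tilt [ 0.0007 -0.    ] head axis xy [ 0.5242 -0.1492  0.099 ] F [ 2.5711 -3.536  -3.5126] M [-1.0637 -0.9074  0.081 ]
tool F [2.8076 3.3493 3.5145] grip 30.00378311611712 0.20362640398884765
```

```bash
python3 -m creep '[[-1,0.2,0.8,0,0,0,-0.4],[-1,0.4,1.5,0,0,0,-0.8],[-1,0.4,1.5,0,0,0,-0.8],[-1,0.4,1.5,0,0,0,-0.8]]'
python3 where.py;python3 head.py|grep -E 'edge|tube'
```

```text
time_s: 13.98
tcp_pos: [0.4138, -0.1433, 0.3028]
ee_rot: [[0.998, -0.055, 0.0], [-0.055, -0.998, 0.0], [0.0, -0.0, -1.0]]
wrist_force: [1.7, -2.1, -1.6]
gripper_width: 0.206
gripper_force: 30.0
t 13.9833 yaw -3.178555306249983 tilt [0.     0.0002] head axis xy [ 0.5242 -0.1491  0.0988] F [ 1.7112 -2.1316 -1.6485] M [-0.7639 -0.7089 -0.0263]
tool F [1.8267 2.0337 1.6481] grip 29.999063070863485 0.20625579035927924
tube yaw in tool deg 0.01981771355265092 y at 0,110 [-0.5734 -0.5354] top z 152.6039386720982 slope z -0.010107295623556143
edge circle [110.5533  -0.4487  20.4492] rms 0.279382221078162
edge circle [111.0754  -0.4739  19.5495] rms 0.37867939395335326
```

Straight, lightly loaded in the tightening direction. Lift.

```bash
python3 -m creep '[[-1,0.3,0.5,-3,0,0,-0.3],[-1,0.3,0.5,-7,0,0,-0.3],[-1,0.3,0.5,-12,0,0,-0.3],[-1,0.3,0.5,-18,0,0,-0.3],[-1,0.3,0.5,-26,0,0,-0.3],[-1,0.3,0.5,-40,0,0,-0.3],[-1,0.3,0.5,-57,0,0,-0.3],[-1,0.3,0.5,-57,0,0,-0.3]]'
python3 where.py;python3 head.py|grep -E 'edge|tube'
```

```text
time_s: 14.7
tcp_pos: [0.4145, -0.1439, 0.3628]
ee_rot: [[0.999, -0.049, 0.005], [-0.049, -0.999, -0.001], [0.005, 0.0, -1.0]]
wrist_force: [1.0, 0.2, -4.1]
gripper_width: 0.203
gripper_force: 30.0
t 14.7 yaw -2.823427837974814 tilt [ 0.0052 -0.0005] head axis xy [ 0.526  -0.1491  0.1594] F [ 1.0123  0.1774 -4.1461] M [-0.0611 -0.2077  0.0121]
tool F [ 0.9807 -0.2282  4.1512] grip 29.996077632531524 0.20322272475428735
tube yaw in tool deg 0.1691174164525009 y at 0,110 [-0.6753 -0.3507] top z 153.05573146378282 slope z -0.0019141776695150222
edge circle [110.6157  -0.4065  20.3507] rms 0.26210918044932435
edge circle [110.84    -0.2195  17.8094] rms 1.0976158688048083
```

```bash
python3 -m creep '[[-1,14,-30,0,0,0,1],[-1,32,-65,0,0,0,2],[-1,48,-100,0,0,0,3.1],[-1,54,-114,0,0,0,3.1],[-1,54,-114,0,0,0,3.1],[-1,54,-114,0,0,0,3.1]]'
python3 nut.py w5 | head -4
python3 - <<'E'
from h import *
s=r.sense();R=np.array(s['ee_rot']);print(s['tcp_pos'],R.T@(np.array([.5508,.2047,.3613])-s['tcp_pos'])*1000,np.degrees(np.arctan2(R[1,0],R[0,0])))
E
```

```text
time_s: 15.25
tcp_pos: [0.4733, -0.0319, 0.3583]
ee_rot: [[0.995, -0.103, -0.004], [-0.103, -0.995, -0.0], [-0.004, 0.001, -1.0]]
wrist_force: [-0.9, -0.2, -4.7]
gripper_width: 0.203
gripper_force: 30.0
sprocket enc 10134 ((531.0569458007812, -149.00437927246094), 64.47618865966797)
top enc 1162 ((525.3173828125, -148.33541870117188), 16.25726890563965) 0.11528176329025899
hex out 0.0029248829456070616 [ 525.4445 -148.7027] 2.616465247566481
hex out 0.002924882949876325 [ 525.4445 -148.7027] 2.6163938634240433
[ 0.47297689 -0.03260867  0.35839954] [  52.78666874 -244.09619055   -3.29724514] -5.951389047849356
```

```bash
python3 -m creep '[[-1,8,-37,0,0,0,0],[-1,16,-74,0,0,0,0],[-1,24,-111,0,0,0,0],[-1,32,-148,0,0,0,0],[-1,40,-185,0,0,0,0],[-1,47,-218,0,0,0,0],[-1,52,-240,0,0,0,0],[-1,53,-244,0,0,0,0]]'
python3 -m creep '[[-1,0,0,20,0,0,0],[-1,0,0,50,0,0,0],[-1,0,0,80,0,0,0],[-1,0,0,105,0,0,0],[-1,0,0,115,0,0,0],[-1,0,0,115,0,0,0],[-1,0,0,115,0,0,0]]'
python3 head.py|grep -E 'edge|tube'
python3 - <<'E'
from h import *
p,d,m,s=snap('wrist','w6')
s=r.sense();R=np.array(s['ee_rot']);print(s['tcp_pos'],R.T@(np.array([.5508,.2047,.2113])-s['tcp_pos'])*1000,np.degrees(np.arctan2(R[1,0],R[0,0])),R[:,2])
E
```

```text
time_s: 15.97
tcp_pos: [0.5527, 0.2068, 0.3586]
ee_rot: [[0.995, -0.102, -0.0], [-0.102, -0.995, 0.0], [-0.0, -0.0, -1.0]]
wrist_force: [0.0, -1.1, -4.5]
gripper_width: 0.203
gripper_force: 30.0
time_s: 16.55
tcp_pos: [0.5523, 0.2038, 0.2451]
ee_rot: [[0.995, -0.104, 0.0], [-0.104, -0.995, -0.001], [0.0, 0.001, -1.0]]
wrist_force: [1.6, 0.0, -3.3]
gripper_width: 0.203
gripper_force: 30.0
tube yaw in tool deg 0.3421696883701828 y at 0,110 [-0.7745 -0.1176] top z 153.10698549051168 slope z -0.004285245687435681
edge circle [110.5439  -0.3339  20.4049] rms 0.2565536145067848
edge circle [110.9721  -0.3982  17.8594] rms 0.9216047838134617
[0.55266147 0.20450784 0.24675469] [-1.98694581  0.07800369 35.44831028] -5.970423717558396 [ 0.00346417  0.00177931 -0.99999242]
```

View pics/w6.png

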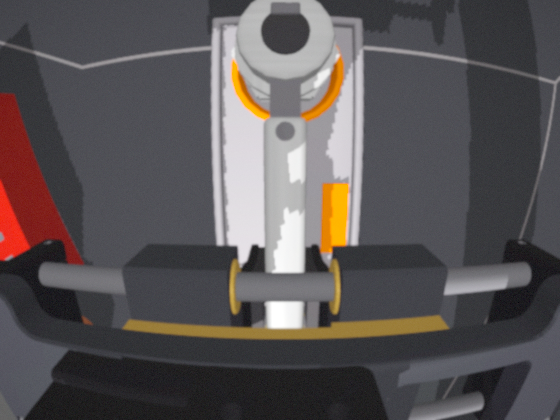

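```bash
python3 -m creep '[[-1,-1,0,8,0,0,0],[-1,-1.5,0,16,0,0,0],[-1,-1.5,0,22,0,0,0],[-1,-1.5,0,27,0,0,0],[-1,-1.5,0,31,0,0,0],[-1,-1.5,0,33,0,0,0],[-1,-1.5,0,33,0,0,0],[-1,-1.5,0,33,0,0,0]]'; python3 where.py
```

```text
time_s: 17.32
tcp_pos: [0.5502, 0.2045, 0.2116]
ee_rot: [[0.995, -0.104, -0.0], [-0.104, -0.995, -0.0], [-0.0, 0.0, -1.0]]
wrist_force: [-0.4, -0.8, -4.8]
gripper_width: 0.201
gripper_force: 30.0
t 17.3167 yaw -5.981140970973059 tilt [-0.0005 -0.0003] head axis xy [0.6602 0.1932 0.0076] F [-0.4425 -0.8003 -4.7519] M [-0.2534  0.179  -0.0551]
tool F [-0.3545  0.8403  4.7524] grip 29.99747660011053 0.201375901572586
```

Still carrying the full weight; lower a touch at a time until it is carried by the case.

```bash
python3 -m creep '[[-1,0,0,0.7,0,0,0],[-1,0,0,1.4,0,0,0],[-1,0,0,1.4,0,0,0],[-1,0,0,1.4,0,0,0]]'; python3 where.py
```

```text
time_s: 17.65
tcp_pos: [0.5502, 0.2045, 0.2113]
ee_rot: [[0.995, -0.104, 0.0], [-0.104, -0.995, -0.0], [0.0, 0.0, -1.0]]
wrist_force: [-4.0, -1.6, 5.9]
gripper_width: 0.202
gripper_force: 30.0
t 17.65 yaw -5.957831832897532 tilt [ 0.0001 -0.0002] head axis xy [0.6603 0.1933 0.0074] F [-3.9644 -1.6492  5.9421] M [-0.4877  1.3373 -0.0917]
tool F [-3.7711  2.0529 -5.9422] grip 29.997948948293924 0.20209926211486315
```

Resting in the case (it pushes back). Open gently, then rise.

```bash
python3 -m creep '[[-0.5,0,0,0,0,0,0],[-0.45,0,0,0,0,0,0],[-0.4,0,0,0,0,0,0],[-0.3,0,0,0,0,0,0],[-0.1,0,0,0,0,0,0],[0.1,0,0,0,0,0,0],[0.2,0,0,0,0,0,0],[0.2,0,0,0,0,0,0]]'
python3 -m creep '[[0.2,0,0,0,0,0,0],[0.2,0,0,-5,0,0,0],[0.2,0,0,-20,0,0,0],[0.2,0,0,-50,0,0,0],[0.2,0,0,-85,0,0,0],[0.2,-15,0,-120,0,0,0],[0.2,-42,0,-139,0,0,0],[0.2,-42,0,-139,0,0,0]]'
python3 - <<'E'
from h import *
np.set_printoptions(precision=4,suppress=True)
p,d,m,s=snap('wrist','w7')
C=cloud(np.ones((420,560),bool),d,m,s)
W=C[(C[:,2]>.035)&(C[:,2]<.1)]
for a in np.arange(.38,.7,.04):
    q=W[(W[:,0]>=a)&(W[:,0]<a+.02)&(abs(W[:,1]-.2)<.06)]
    if len(q): print(round(a,3),q[:,1].min(),q[:,1].max(),np.median(q,0))
E
```

```text
time_s: 18.32
tcp_pos: [0.5504, 0.2047, 0.2103]
ee_rot: [[0.995, -0.104, 0.0], [-0.104, -0.995, 0.0], [0.0, -0.0, -1.0]]
wrist_force: [-1.2, -0.1, -0.6]
gripper_width: 0.55
gripper_force: 0.0
time_s: 18.98
tcp_pos: [0.5067, 0.2091, 0.3551]
ee_rot: [[0.995, -0.102, 0.007], [-0.102, -0.995, 0.006], [0.007, -0.006, -1.0]]
wrist_force: [0.5, 0.1, -0.8]
gripper_width: 0.598
gripper_force: 0.0
0.38 0.20813748566889162 0.2355644983184341 [0.3949 0.2213 0.0609]
0.42 0.21715896467207513 0.22955736685180564 [0.4203 0.2247 0.0613]
0.46 0.2002898642670082 0.22716748026518 [0.4707 0.2136 0.0611]
0.5 0.19929378902844389 0.21889880212322307 [0.5102 0.2093 0.0582]
0.54 0.195447576124672 0.21463387785638674 [0.55   0.205  0.0581]
0.58 0.19074719016207234 0.21051381020917118 [0.59   0.2006 0.0581]
0.62 0.18907909951300272 0.20627172035262176 [0.6295 0.197  0.0545]
0.66 0.17256815957182778 0.21411101297593368 [0.6679 0.1935 0.0576]
```

View pics/w7.png

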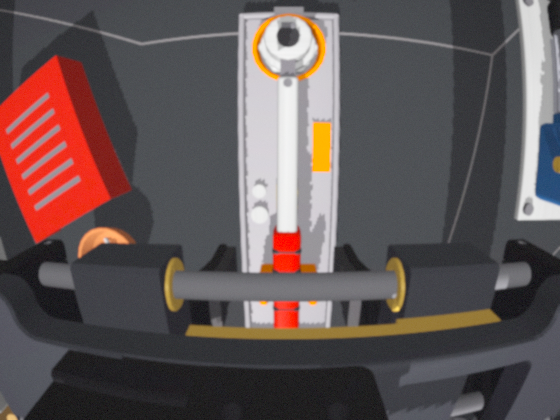

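The wrench lies straight in its case: the socket is in the well at about (288, 45), the red grip is in the saddle at about (287, 280), and the gripper is clear. The measured heights and lateral line match the start to within about 1 mm.

```bash
python3 -c "
from station import r
print(r.finish_job())"
```

```text
the job is handed in; nothing more can be done
None
```

The job is handed in, with no verdict returned: the nut turned about 22° clockwise until the wrench tripped (handle folded about 0.10 rad by camera estimate), the wrench came off with no sign of the nut slackening, and it is back in its case within about 1 mm of where it lay.

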